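# Close the bench caliper on the spare electrode

## Task

Gauge the spare electrode: lay it gently in the two cradles of the sloping bench caliper, lengthwise between its jaws, then slide the moving jaw along its rail until both jaws press lightly on the electrode's ends. Close the jaw gently and keep it square to the rail, then let go and leave it closed; do not disturb the screwdriver, brush, grease tube or small bottle.

Things in the scene. Friction and masses are not known exactly. Their poses are not given: they have to be found in the camera images.
- electrode: Loose electrode on the worktop to the robot's right, in one of three spots beside a screwdriver and a brush: black cap, clear middle, green-blue grip. 132 mm long (for contact a bar 16 x 130 x 19 mm high), 75 g, centre of mass at mid-length. Origin: centre of its underside; y along its length, z up. Either end may face either jaw.
- bed: Fixed sloping aluminium bed of the bench caliper, 144 mm deep, 225 mm wide, 52 mm above the worktop at its origin; place and yaw vary. Slopes up away from the robot at 30 degrees. Origin: on the top face below the cradles' axis; x up the slope, y to the left along the rail (the way the moving jaw closes), z out of the bed face.
- fixed_jaw: Fixed steel jaw at the left end of the bed, its flat contact face looking to bed -y. Origin at bed x = 0, y = +75 mm, z = 0, in the plane of the contact face; the face spans bed z = 26 to 58 mm.
- carriage (a joint): Slide of the moving jaw in m: 0 = fully open (contact face at bed y = -105 mm), growing as it closes; face at y = -105 mm + joint. Stop at 0.066. At 0.050 the jaws are 130 mm apart and touch both ends of the electrode. Starts at 0 to 0.025, stays where left. 4 N moves it, 1 N more with the electrode; about 15 N presses the electrode with 10 N; over 40 N on it harms it.
- jaw: Moving steel jaw, a 12 mm plate square to the rail, from its carriage on the rail across the cradle axis. It can rock on the carriage about the bed's normal by 0.15 rad either way against a spring (4 N m/rad). Origin on that pivot: bed x = 38 mm, z = 0, mid-plane of the plate; axes parallel to the bed's while square.
- jaw_tab (a point): Grip point of the black ribbed thumb tab on the moving jaw: an upright plate 12 mm thick along the rail, 28 mm deep along bed x (centred on x = 0), from bed z = 56 to 90 mm. The point lies in its mid-plane at bed z = 80 mm, 10 mm under its top, 6 mm behind the contact face (face y - 6 mm).
- jaw_face (a point): Middle of the moving jaw's contact face, at bed x = 0, z = 35.5 mm, level with the axis of an electrode in the cradles.
- screwdriver: Loose small screwdriver with orange handle, 157 mm long, 22 mm thick, lying in one of the same three spots. Bystander. Origin: middle of its underside, y along its length.
- brush: Loose small brush, red, 145 mm long, 15 mm thick, lying in one of the same three spots. Bystander. Origin: middle of its underside, y along its length.
- grease_tube: Loose half-used tube, 95 x 32 x 21 mm, lying near the robot in front of the caliper. Bystander. Origin: middle of its underside.
- bottle_standard: Loose small white-capped bottle, 42 mm across, 91 mm high, standing to the left of the caliper. Bystander. Origin: centre of its underside.
- cradle_mid (a point): Middle between two grey cradles (14 mm thick, at bed y = -25 and +45 mm, 56 mm free between them), at floor height: bed x 0, y 10, z 26 mm. Each is 20 mm wide at the floor, its cheeks flaring to 38 mm at z = 42 mm. The electrode's underside rests here, length along bed y; laid with its middle at bed y -10 to +10 mm it clears both jaws.
- lamp_edge (a point): Lower front edge, at mid-width, of a fixed white lamp bar that overhangs the work from two posts behind. The bar spans the whole bed width at bed x = 72 to 96 mm, z = 114 to 140 mm. A gripper pointing straight down hits it; come in square to the bed (30 degrees from vertical, leaning to the robot's side) or up to 15 degrees flatter.

How it is judged (in metres and radians):
On the way, in this order (a step that is already met when the one before it is completed fails the run):
1. the electrode lies in both cradles, let go, with the moving jaw still more than 5 mm short of closed (x of electrode in the frame of bed between -0.01 and 0.01 m and z of electrode in the frame of bed between 0.022 and 0.036 m and angle between the y axis of electrode and the y axis of bed, either way round below 0.1 rad and contact force between the fingers and electrode below 0.1 N and value of joint carriage below 0.045 m), for 0.1 s.
2. both jaws press the electrode between them with more than 0.5 N, the moving jaw square to the rail within 0.08 rad (contact force between each of jaw, fixed_jaw and electrode above 0.5 N and angle between the y axis of jaw and the y axis of bed, either way round below 0.08 rad), for 0.05 s.
At the end, for the whole second after the job is handed in: Electrode at rest in both cradles between the jaws (middle within 10 mm of their axis, at bed y 5 to 15 mm, 0.08 rad of the rail's direction, underside 22 to 36 mm off the bed); moving jaw left closed on it (carriage 0.050 within 2.5 mm), square within 0.04 rad (value of joint carriage between 0.0475 and 0.0525 m and angle between the y axis of jaw and the y axis of bed, either way round below 0.04 rad and x of electrode in the frame of bed between -0.01 and 0.01 m and y of electrode in the frame of bed between 0.005 and 0.015 m and z of electrode in the frame of bed between 0.022 and 0.036 m and angle between the y axis of electrode and the y axis of bed, either way round below 0.08 rad and linear speed of electrode below 0.02 m/s); the robot touches nothing.
It fails at once if the moving jaw is rocked out of square by more than 0.10 rad (angle between the y axis of jaw and the y axis of bed, either way round above 0.1 rad).
It fails at once if a jaw presses the electrode with more than 40 N (contact force between any of jaw, fixed_jaw and electrode above 40 N).
It fails at once if the electrode is dropped or thrown (faster than 0.6 m/s out of the fingers) (linear speed of electrode above 0.6 m/s and contact force between the fingers and electrode below 0.1 N).
It fails at once if a bystander is moved by more than 40 mm (distance of any of screwdriver, brush, grease_tube, bottle_standard from where it was at the start of the episode above 0.04 m).
It also fails if it takes over 58 s, if anything falls off the work surface, if the arm or the gripper's body presses on something with over 40 N, if the wrist force passes 120 N, or if a joint passes its speed limit or range.

## Robot

A 6-joint arm with a two-finger parallel gripper is mounted at the origin on a cart in front of the work surface, level with it; the furniture and walls round the work are solid. World frame = base frame: x ahead of the robot, y to its left, z up, the work surface at z = 0. Lengths are in mm, angles in rad, forces in N, time in s.
With the tool pointing down it reaches from about 300 to 775 mm from the base axis. Payload 14.6 kg.
Tool frame: the origin (TCP) lies at the very end of the fingers, on their centre line; the grasp point (between the pads) lies 19 mm behind it; z points along the fingers, y is the line along which they close (so a half turn about z gives the same grasp; the last joint's range is limited). The gripper opens to 94 mm and grips with 3 to 60 N. Pads are 16 mm wide; open, the fingers measure 119 mm over their backs; the gripper's body (75 mm by 177 mm) begins 78 mm behind the grasp point.
Start: joints at [-1.26, 0.3, 1.521, -0, 1.321, -0.067], TCP at [202.874, -511.206, 205.446] pointing down, gripper open.
Joint ranges: [-3.03, 3.03], [-0.79, 2.21], [0.23, 2.52], [-1.04, 4.18], [0, 3.07], [-2.55, 2.55]. Speed limits (rad/s): [2.22, 2.22, 2.57, 3.14, 3.14, 3.14].

## Interface

Orientations are given as [roll, pitch, yaw] about the fixed x, y, z axes, in that order (R = Rz(yaw) Ry(pitch) Rx(roll)).
In Python, from cell import manip gives the robot as it stands.
- The arm moves only by the tool servo_tool, never from a script. Its argument "motion" is a list that holds one entry, the list of rows, each a list of 7 numbers: the shift along the world's x, y, z as a fraction of full scale, then the turn, a rotation vector about the world's x, y, z as a fraction of full scale, then the closure, from 0 (fully open) to 1 (shut). In form: [[[x, y, z, rx, ry, rz, gripper], ...]]. A call has 1 to 10 rows; each row is the pose to reach, as a shift and turn from the pose commanded when the call began, turning the shorter way round; what a row does not reach only later rows make up. Full scale, the value 1, is 0.5 m for a shift and pi rad for a turn. A row lasts 1/10 s, in which the tool goes at most 50 mm and 8.59 degrees, less where a joint would pass 70% of its speed; a pose out of reach is approached as far as the arm can. A call with a number of a shift or a turn outside -1 to 1 is refused whole. A call with a gripper value outside its range is refused whole. The fingers move at their own pace and stop on an object; "newtons" is the grip in N (left out, the last holds). Time passes only in rows, so rows that repeat a pose let the fingers close. It gives the time, the measured TCP pose, the force, the opening and the grip force at its end, in the units of the state.
- manip.read_state(): the state, without advancing time (a new reading comes with each control period).
- manip.camera(name): name is "side" or "top" or "wrist"; returns a dict with "frame" (420x560x3 uint8, red, green, blue), "range_z" (420x560 float32, mm along the optical axis (not along the pixel's ray), 0 where there is no reading), "vfov" (degrees; the focal length in pixels is half the picture's height over the tangent of half this angle, whatever the lens; pixels are square), "cx", "cy" (the principal point, pixels), "cam_to_world" (4x4, takes a point from camera to world coordinates). Camera axes: x right, y down, z forward; pixel columns grow to the right and rows downward; lengths in mm; the calibration is good to about 2 mm. A picture is of the moment at which its call begins.
- manip.sign_off(): hands the job in; it is judged then, once.
The state is a dict: "clock": time; "joints": joint angles; "qd": joint speeds; "effort": joint torques, N m; "eef_pos": TCP position; "eef_rot": TCP orientation; "wrist_force": force on the tool from outside, world axes, zero at the start; "moment": the same for the moment, N m; "finger_gap": finger opening in mm; "finger_force": force on a finger pad.
Only numpy, scipy, OpenCV 4.12 (cv2) and the standard library are available. Lean on these libraries where they do the work, as an engineer would, in place of code of your own. Each camera call takes 0.05 s, during which the arm holds its last target. There are 200 camera calls.

## Working session

There is one attempt and no reset: what is moved stays moved. The work goes in short steps, Python scripts to look and compute and a tool call to move; the robot and the scene stay as the last step left them, time stands still between calls to the robot, and variables do not carry over. Pictures are saved under pics/ and viewed, at most 10 in all, crops included, and the job is handed in when it is done.

Besides the shell and the picture viewer there is one more tool, called after "Request:" by a JSON object that holds its "api" and its "payload". servo_tool: Moves the arm, as the interface text tells. Its arguments: {"type":"object","properties":{"motion":{"type":"array"},"newtons":{"type":"number"}},"required":["motion"]}

```bash
mkdir -p pics; cat > h.py <<'E'
import numpy as np, cv2
from cell import manip
def shot(name, fn=None):
    c=manip.camera(name)
    if fn: cv2.imwrite('pics/'+fn, c['frame'][:,:,::-1])
    f=c['frame'].shape[0]/2/np.tan(np.radians(c['vfov'])/2)
    z=c['range_z']; v,u=np.mgrid[:z.shape[0],:z.shape[1]]
    P=np.stack([(u-c['cx'])/f*z,(v-c['cy'])/f*z,z,np.ones_like(z)],-1)@np.array(c['cam_to_world']).T
    P=P[...,:3]; P[z==0]=np.nan
    return c['frame'],P,c
E
python3 - <<'E'
from h import *
for n in ('top','side'):
    f,P,c=shot(n,n+'0.png'); np.savez(n+'0.npz',f=f,P=P); print(n,np.round(c['cam_to_world'],3).tolist(),c['vfov'])
print(manip.read_state())
E
```

```text
top [[0.001, -0.981, 0.192, 260.8], [-1.0, 0.002, 0.015, 54.365], [-0.015, -0.192, -0.981, 1462.975], [0.0, 0.0, 0.0, 1.0]] 48.9195745976363
side [[-0.973, -0.106, 0.206, 254.279], [-0.232, 0.432, -0.871, 1211.617], [0.003, -0.895, -0.445, 721.985], [0.0, 0.0, 0.0, 1.0]] 46.81263549671533
{'clock': 0.1, 'joints': array([-1.25958782e+00,  3.00418034e-01,  1.52151936e+00, -1.32650577e-05,
        1.32072402e+00, -6.65915684e-02]), 'qd': array([ 0.00056982, -0.00282461, -0.00274464,  0.00156136, -0.00097671,
       -0.0010525 ]), 'effort': array([ 4.04448219e-03, -5.32638717e+01, -3.53284979e+01,  7.10049109e-02,
        2.34556070e-02, -5.60051922e-05]), 'eef_pos': array([ 202.80586795, -510.98185784,  204.94155232]), 'eef_rot': array([-3.14052540e+00, -5.82975604e-05,  3.77803336e-01]), 'wrist_force': array([-0.04102944,  0.22945203,  0.13149476]), 'moment': array([0.04710057, 0.00675548, 0.00199295]), 'finger_force': 0.0, 'finger_gap': 94.18935210797349}
```

View pics/top0.png

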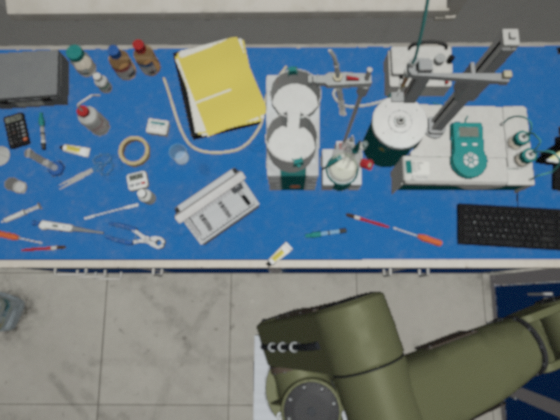

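View pics/side0.png

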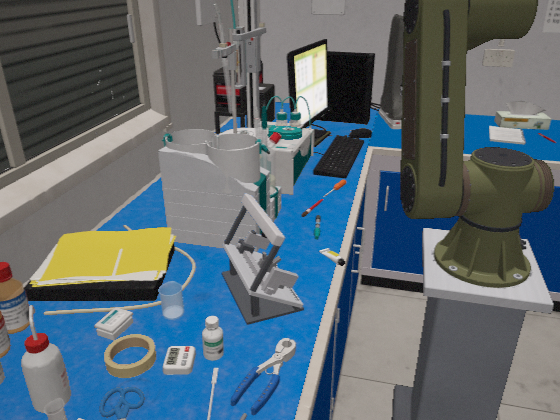

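The top view shows the caliper around (217,205), the electrode around (326,232), the brush at (370,221), the screwdriver at (418,238), the tube at (280,254) and the bottle at (146,196). I'll zoom in on the caliper and electrode, and extract the points.

```bash
python3 - <<'E'
from h import *
d=np.load('top0.npz');f,P=d['f'],d['P']
cv2.imwrite('pics/crop.png',cv2.resize(f[160:270,165:365,::-1],None,fx=4,fy=4,interpolation=cv2.INTER_CUBIC))
for n,(u,v) in dict(el=(326,232),elL=(308,234),elR=(345,230),brush=(370,221),bench=(300,240)).items(): print(n,np.round(P[v,u]))
# electrode: points raised above bench in window
W=P[222:243,300:352]; F=f[222:243,300:352].astype(int)
b=(F[...,2]-F[...,0]<60)|(W[...,2]>8)|(F[...,1]-F[...,2]>0)
q=W[b]; print(len(q),np.nanmedian(P[236:245,300:350,2]))
m,s,vt=np.linalg.svd(q[:,:2]-q[:,:2].mean(0),full_matrices=False)
a=(q[:,:2]-q[:,:2].mean(0))@s.T if 0 else None
r=cv2.minAreaRect(q[:,:2].astype(np.float32)); print(r,q[:,2].mean(),np.percentile(q[:,2],90))
# bed plane points
W=P[165:250,165:265]; k=(W[...,2]>15)
for v in range(168,246,4): print(v,' '.join('%4.0f'%x for x in P[v,172:262:3,2]))
E
```

```text
el [464. -64.  15.]
elL [458.  -7.  10.]
elR [ 470. -124.   14.]
brush [ 499. -205.   10.]
bench [440.  18.   2.]
200 1.3171994749529858
((462.8695983886719, -70.54377746582031), (54.33535385131836, 148.13641357421875), 10.342602729797363) 15.682447243852252 20.549236546643964
168    1    2   -1    2   -2   12    1   -2    2    5    0   -2   -1    0    0    2   -1    1    3   -3   91  115   -3   -1    0    3   -2    0    3    4
172    0    2    1   -2    0   -4    1    1    4   -2   -1    6   -3    3   -1   -3    2   -2   93   90   88  150  216  219    4    1    4    4   -0    4
176    2   -0    1   -2   -3   -1   -2    1    3    2    4   -0   -3   -3    1    2   95   87   92   88  216  223  216  215  217   -5    5   -2    3    2
180   -2   -1    3    7    4   -3   -0   -2   -4    2   -1   -5    2    4   89   88   85   87  214  223  216  212  212  208   -5    2    2   -1   -1    2
184   -4   -1   -8   -8    1   -1    1   -1   -0   -2    0    2   91   91   88   84  217  222  217  216  213  209   98   93   65    0    3    3   -1    3
188    5    5   -2    0    1    1    4   -1   -2   -
[... 1557 characters left out ...]
  79   33   27   29   25   11    2    1   -1    0    5   -2    1    1    2    2    1
232   -1   -3    5   -0    4   -3    2   52  100   99   40   34   32   27   26   21    5    3   -7    3    2   -0    0    2    5    6    6    4   -2    4
236   -4   -6   -1    2   -2    5    1   -3   32   35   29   33   28   24  nan    1    5   -1    1   -6    9   -1   -1   -2    3    5    2    2   -1    0
240    5   -1    1    1   -2   -2    3   -2    3   30   25   23    8    3    6    5   -1   -6    2    3    4    2    4    3    3    4   -5   -3    4    6
244   -0   -0    4    7   -1   -4    6    3    1    2    5   -2   -3    4    3   -9   -1   -1    2   -3    2    2   -3   -1    2    2   -1    0    1    3
```

View pics/crop.png

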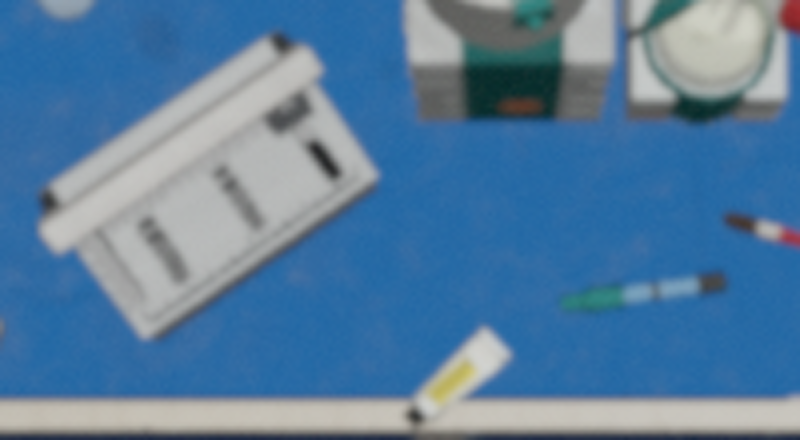

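The crop shows the cradles at about (160,250) and (240,200), the moving jaw tab at (325,160), the lamp bar from (55,235) to (310,65), and the electrode from (562,303) to (726,283) with the black cap on the right. The bed yaw is about 0.6.

```bash
python3 - <<'E'
from h import *
d=np.load('top0.npz');f,P=d['f'],d['P']
W=P[160:250,160:265].reshape(-1,3); W=W[~np.isnan(W[:,0])]
L=W[(W[:,2]>195)&(W[:,2]<232)]
r=cv2.minAreaRect(L[:,:2].astype(np.float32)); print('lamp',r,len(L),L.mean(0))
c=L[:,:2]-L[:,:2].mean(0); _,_,vt=np.linalg.svd(c,full_matrices=False); dy=vt[0]*np.sign(vt[0][1]); print('pca',dy)
yaw=np.arctan2(-dy[0],dy[1]); print('yaw',yaw)
ex=np.array([np.cos(yaw),np.sin(yaw)]); 
s=W[:,:2]@ex; t=W[:,:2]@dy
tl=L[:,:2]@dy; tc=(np.percentile(tl,1)+np.percentile(tl,99))/2; print('lamp t',np.percentile(tl,[1,99]))
k=(W[:,2]>18)&(W[:,2]<75)&(abs(t-tc)<110)
off=s[k]-(W[k,2]-52)/np.tan(np.radians(30))
h,e=np.histogram(off,bins=np.arange(off.min(),off.max(),3)); i=h.argmax(); print(h.max(),e[i],np.median(off[abs(off-e[i])<8])); s0=np.median(off[abs(off-e[i])<8])
# bed coordinates
C,S=np.cos(np.pi/6),np.sin(np.pi/6)
a=s-s0; z=W[:,2]-52; bx=C*a+S*z; bz=-S*a+C*z; by=t-tc
m=(abs(bx)<75)&(abs(by)<125)
for nm,lo,hi in (('cradle',25,52),('hi',52,95)):
    H,_,_=np.histogram2d(by[m&(bz>lo)&(bz<hi)],bx[m&(bz>lo)&(bz<hi)],bins=[np.arange(-125,126,5),np.arange(-50,60,5)])
    print(nm)
    for y,row in zip(range(-125,125,5),H.astype(int)): 
        if row.any(): print(y,row.tolist())
k=abs(bz)<8
print('bed extents x',np.percentile(bx[m&k],[1,99]),'y',np.percentile(by[m&k],[1,99]))
for n in (306,326,347): pass
hsv=cv2.cvtColor(f,cv2.COLOR_RGB2HSV)
ps=[np.nanmean(P[v-1:v+2,u-1:u+2].reshape(-1,3),0) for u,v in ((306,235),(346,231))]; print(ps)
E
```

```text
lamp ((538.8732299804688, 275.1407470703125), (31.276308059692383, 224.50648498535156), 35.71492004394531) 804 [535.95377263 274.25541171 215.32908417]
pca [-0.58099143  0.81390967]
yaw 0.6199462722265969
lamp t [-198.48128713   20.48530554]
286 583.5799015460858 585.9935001416757
cradle
-100 [0, 0, 0, 0, 0, 0, 0, 0, 0, 0, 0, 0, 0, 0, 0, 0, 1, 1, 1, 1, 0]
-95 [0, 0, 0, 0, 0, 0, 0, 0, 0, 0, 0, 0, 0, 0, 0, 1, 2, 2, 1, 1, 0]
-90 [0, 0, 0, 0, 0, 0, 0, 0, 0, 0, 0, 0, 0, 0, 0, 0, 0, 0, 2, 1, 0]
-85 [0, 0, 0, 0, 0, 0, 0, 0, 0, 0, 0, 0, 0, 0, 0, 0, 0, 0, 0, 0, 1]
-80 [0, 0, 0, 0, 0, 0, 0, 0, 0, 0, 0, 0, 0, 0, 0, 0, 0, 0, 0, 0, 1]
-75 [0, 0, 0, 0, 0, 0, 0, 0, 0, 1, 0, 1, 0, 0, 1, 2, 2, 2, 1, 0, 0]
-70 [0, 0, 0, 0, 0, 0, 0, 0, 0, 0, 0, 0, 0, 0, 0, 1, 2, 1, 2, 1, 0]
-65 [0, 0, 0, 0, 0, 0, 0, 0, 0, 0, 0, 0, 0, 0, 0, 1, 1, 2, 1, 0, 0]
-20 [0, 0, 0, 0, 0, 1, 2, 4, 2, 1, 2, 1, 1, 0, 2, 2, 0, 0, 0, 0, 0]
-15 [0, 0, 0, 0, 0, 0, 4, 3, 2, 2, 0, 1, 4, 0, 2, 4, 0, 0, 0, 0, 0]
-10 [0, 0, 0, 0, 0, 1, 3, 2, 3, 3, 1, 0, 1, 1, 2, 2, 0, 0, 0, 0, 0]
50 [0, 0, 0, 0, 0, 1, 3, 3, 3, 0, 1, 3, 2, 1, 2, 2, 0, 0, 0, 0
[... 432 characters left out ...]
, 0, 0, 1, 1, 2, 1, 1, 3, 0, 1, 0, 1, 2, 1, 0]
-85 [0, 0, 0, 0, 0, 0, 0, 1, 2, 4, 1, 3, 2, 7, 3, 3, 1, 4, 2, 5, 1]
-80 [0, 0, 0, 0, 0, 0, 0, 0, 2, 3, 1, 5, 2, 10, 3, 4, 2, 2, 4, 3, 1]
-75 [0, 0, 0, 0, 0, 0, 0, 0, 0, 3, 0, 1, 1, 0, 0, 0, 0, 1, 1, 1, 0]
85 [0, 0, 0, 0, 0, 0, 0, 1, 1, 1, 1, 2, 0, 1, 2, 1, 2, 2, 1, 2, 2]
90 [0, 0, 0, 0, 0, 0, 0, 1, 3, 4, 1, 3, 4, 3, 2, 1, 2, 3, 3, 2, 2]
95 [0, 0, 0, 0, 0, 0, 0, 1, 3, 2, 4, 3, 1, 4, 2, 2, 4, 2, 3, 4, 2]
100 [0, 0, 0, 0, 0, 0, 0, 0, 1, 0, 0, 1, 1, 1, 2, 0, 1, 0, 2, 0, 1]
bed extents x [-55.26261956  74.23009481] y [-109.90720475  110.73604506]
[array([454.11162483,  -0.65619182,  14.75371726]), array([ 467.85452324, -127.99018329,    7.00712499])]
```

The electrode is near (461,-64) with yaw about 0.107, so the tool yaw should be 1.678. The bed origin is roughly (521..527, 278..282) with yaw 0.62. I'll move above the electrode.

Request:
{"api": "servo_tool", "payload": {"motion": [[[0.516,0.894,-0.02,0,0,0.414,0],[0.516,0.894,-0.02,0,0,0.414,0],[0.516,0.894,-0.02,0,0,0.414,0],[0.516,0.894,-0.02,0,0,0.414,0],[0.516,0.894,-0.02,0,0,0.414,0],[0.516,0.894,-0.02,0,0,0.414,0],[0.516,0.894,-0.02,0,0,0.414,0],[0.516,0.894,-0.02,0,0,0.414,0],[0.516,0.894,-0.02,0,0,0.414,0],[0.516,0.894,-0.02,0,0,0.414,0]]]}}

```text
clock: 1.1
eef_pos: [453.3, -76.2, 195.7]
eef_rot: [3.142, 0.0, 1.682]
wrist_force: [0.7, -2.0, -0.1]
finger_gap: 93.8
finger_force: 0.0
```

Request:
{"api": "servo_tool", "payload": {"motion": [[[0.0,0.0,0,0,0,0,0],[0,0,0,0,0,0,0],[0,0,0,0,0,0,0]]]}}

```text
clock: 1.4
eef_pos: [452.3, -79.0, 195.6]
eef_rot: [-3.141, -0.0, 1.678]
wrist_force: [-0.8, 0.2, 0.2]
finger_gap: 94.4
finger_force: 0.0
```

```bash
python3 - <<'E'
from h import *
f,P,c=shot('wrist','w1.png'); np.savez('w1.npz',f=f,P=P)
s=manip.read_state(); print(s['clock'],s['eef_pos'],s['eef_rot'],s['joints'])
z=P[...,2]; print(np.nanpercentile(z,[1,50,99]))
g,_,_=shot('side'); cv2.imwrite('pics/pair.png',np.hstack([cv2.resize(f,(400,300)),cv2.resize(g,(400,300))])[:,:,::-1])
E
```

```text
1.45 [452.34132586 -79.28303204 195.73174159] [-3.14141266e+00  6.54349335e-05  1.67671548e+00] [-2.53218570e-01  1.05434590e-01  1.77829682e+00 -1.30871191e-04
  1.25800675e+00 -3.59097439e-01]
[-7.83480465e+02  5.33349353e-01  3.26804855e+02]
```

View pics/pair.png

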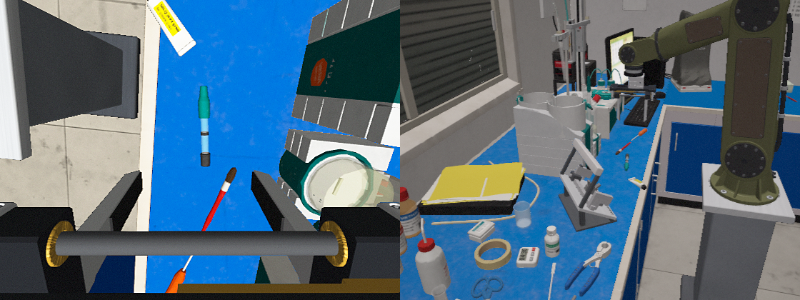

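The wrist view shows the electrode at about (205,125) in the half picture, running along the image's vertical, with the brush and screwdriver below it. The gripper body looks wide along the closing axis. I'll measure both.

```bash
python3 - <<'E'
from h import *
from scipy.spatial.transform import Rotation as R
d=np.load('w1.npz');f,P=d['f'],d['P']
W=P[100:250,255:320]; F=f[100:250,255:320]
q=W[(W[...,2]>7)&(W[...,2]<30)]; r=cv2.minAreaRect(q[:,:2].astype(np.float32)); print(r,np.percentile(q[:,2],[50,95]))
v=np.linalg.svd(q[:,:2]-q[:,:2].mean(0),full_matrices=False)[2][0]; v*=np.sign(v[1]); print(np.arctan2(-v[0],v[1]))
s=manip.read_state(); T=R.from_euler('xyz',s['eef_rot']).as_matrix()
b=(P-s['eef_pos'])@T   # tool frame
m=np.zeros(b.shape[:2],bool); m[270:420]=1; 
for lo,hi in ((-400,-200),(-200,-130),(-130,-110),(-110,-95),(-95,-80),(-80,-60),(-60,-40),(-40,-20),(-20,5)):
    k=(b[...,2]>lo)&(b[...,2]<hi); 
    if k.sum()>20: print(lo,hi,k.sum(),np.round(np.nanpercentile(b[k][:,0],[1,99])),np.round(np.nanpercentile(b[k][:,1],[1,99])))
_,_,c=shot('wrist'); M=np.array(c['cam_to_world']); print((M[:3,3]-s['eef_pos'])@T, T.T@M[:3,2])
E
```

```text
((468.31982421875, -80.2403564453125), (40.70292282104492, 161.94216918945312), 20.98641586303711) [15.16268209 18.46586854]
0.16393350041005295
-200 -130 4769 [22. 24.] [-52.  54.]
-130 -110 35402 [10. 34.] [-63.  63.]
-110 -95 7912 [-8. 34.] [-74.  76.]
-95 -80 1386 [-10.  10.] [-58.  58.]
-80 -60 2683 [-5. 10.] [-59.  59.]
-60 -40 2207 [-8. 10.] [-59.  58.]
-40 -20 1500 [-8. 10.] [-58.  58.]
-20 5 2551 [-24.  73.] [-57. 177.]
[  77.30373089   -0.29444442 -179.00453937] [-2.66317812e-01  6.41079313e-05  9.63885273e-01]
```

```bash
python3 - <<'E'
from h import *
d=np.load('w1.npz');f,P=d['f'],d['P']
W=P[110:240,268:303]
q=W[(W[...,2]>7)&(W[...,2]<30)]; r=cv2.minAreaRect(q[:,:2].astype(np.float32)); print(r,len(q),q.mean(0))
v=np.linalg.svd(q[:,:2]-q[:,:2].mean(0),full_matrices=False)[2][0]; v*=np.sign(v[1]); print(np.arctan2(-v[0],v[1]))
E
```

```text
((462.8078918457031, -64.58029174804688), (18.225502014160156, 131.7281036376953), 7.751055717468262) 1409 [462.65623267 -60.6732735   15.09042727]
0.1410681870355178
```

Request:
{"api": "servo_tool", "payload": {"motion": [[[0.021,0.029,-0.05,0,0,0.009,0],[0.021,0.029,-0.13,0,0,0.009,0],[0.021,0.029,-0.21,0,0,0.009,0],[0.021,0.029,-0.29,0,0,0.009,0],[0.021,0.029,-0.35,0,0,0.009,0],[0.021,0.029,-0.383,0,0,0.009,0],[0.021,0.029,-0.383,0,0,0.009,0],[0.021,0.029,-0.383,0,0,0.009,0]]]}}

```text
clock: 2.35
eef_pos: [463.4, -64.3, 4.8]
eef_rot: [3.141, 0.0, 1.706]
wrist_force: [-0.1, 0.1, 0.6]
finger_gap: 94.0
finger_force: 0.0
```

Request:
{"api": "servo_tool", "payload": {"motion": [[[0,0,0,0,0,0,1],[0,0,0,0,0,0,1],[0,0,0,0,0,0,1],[0,0,0,0,0,0,1],[0,0,0,0,0,0,1],[0,0,0,0,0,0,1],[0,0,0,0,0,0,1],[0,0,0,0,0,0,1],[0,0,0,0,0,0,1],[0,0,0,0,0,0,1]]], "newtons": 12}}

```text
clock: 3.35
eef_pos: [463.3, -63.7, 4.2]
eef_rot: [-3.142, -0.0, 1.707]
wrist_force: [-0.7, -0.1, 0.3]
finger_gap: 17.2
finger_force: 0.0
```

```bash
cat >> h.py <<'E'
from scipy.spatial.transform import Rotation as R
YAW,ORG=0.62,np.array([523.,279.,52.])
def setbed(o,y):
    global YAW,ORG; ORG=np.array(o,float); YAW=y
def bedR(extra=0): return (R.from_euler('z',YAW)*R.from_euler('y',-np.radians(30+extra)))
def b2w(p): return ORG+bedR().apply(p)
def w2b(P): return (np.asarray(P)-ORG)@bedR().as_matrix()
M0=np.array([[0,1,0],[1,0,0],[0,0,-1.]])   # tool y = bed x
M1=np.array([[-1,0,0],[0,1,0],[0,0,-1.]])  # tool y = bed y, camera side -x
def delta(pos,rot,frm=None):
    s=manip.read_state(); p=s['eef_pos']; r=R.from_euler('xyz',s['eef_rot'])
    if frm is not None: p=frm
    return np.round((np.asarray(pos)-p)/500,4), np.round((rot*r.inv()).as_rotvec()/np.pi,4)
E
python3 - <<'E'
from h import *
r=bedR(15)*R.from_matrix(M0); tz=r.as_matrix()[:,2]
for back in (170,110): 
    p=b2w([0,3,29])-4.2*tz-back*tz; print(p,delta(p,r))
E
```

```text
[409.20373532 201.44587579 200.29273799] (array([-0.1081,  0.5304,  0.3921]), array([ 0.0931, -0.2346,  0.146 ]))
[443.73367386 226.09710992 157.86633112] (array([-0.0391,  0.5797,  0.3073]), array([ 0.0931, -0.2346,  0.146 ]))
```

Request:
{"api": "servo_tool", "payload": {"motion": [[[0,0,0,0,0,0,1],[0,0,0,0,0,0,1],[0,0,0.02,0,0,0,1],[0,0,0.08,0,0,0,1],[0,0,0.16,0,0,0,1],[0,0,0.24,0,0,0,1],[0,0,0.32,0,0,0,1],[0,0,0.4,0,0,0,1],[0,0,0.44,0,0,0,1],[0,0,0.44,0,0,0,1]]]}}

```text
clock: 4.35
eef_pos: [464.1, -63.9, 227.5]
eef_rot: [3.137, 0.002, 1.707]
wrist_force: [0.4, -0.6, -1.3]
finger_gap: 15.1
finger_force: 12.0
```

```bash
python3 - <<'E'
from h import *
r=bedR(15)*R.from_matrix(M0); tz=r.as_matrix()[:,2]
for back in (170,110): 
    p=b2w([0,3,29])-4.2*tz-back*tz; print(p,delta(p,r))
E
```

```text
[409.20373532 201.44587579 200.29273799] (array([-0.1097,  0.5307, -0.0544]), array([ 0.0931, -0.2328,  0.1463]))
[443.73367386 226.09710992 157.86633112] (array([-0.0407,  0.58  , -0.1392]), array([ 0.0931, -0.2328,  0.1463]))
```

Request:
{"api": "servo_tool", "payload": {"motion": [[[-0.016,0.08,0,0.014,-0.035,0.022,1],[-0.033,0.16,-0.01,0.028,-0.07,0.044,1],[-0.05,0.24,-0.02,0.042,-0.105,0.066,1],[-0.066,0.32,-0.03,0.056,-0.14,0.088,1],[-0.083,0.4,-0.04,0.07,-0.175,0.11,1],[-0.1,0.48,-0.05,0.084,-0.21,0.132,1],[-0.11,0.53,-0.054,0.093,-0.233,0.146,1],[-0.11,0.53,-0.054,0.093,-0.233,0.146,1],[-0.11,0.53,-0.054,0.093,-0.233,0.146,1],[-0.11,0.53,-0.054,0.093,-0.233,0.146,1]]]}}

```text
clock: 5.35
eef_pos: [408.7, 200.7, 197.3]
eef_rot: [2.362, -0.002, 2.19]
wrist_force: [0.4, -0.3, 0.0]
finger_gap: 15.2
finger_force: 12.0
```

```bash
python3 - <<'E'
from h import *
f,P,c=shot('wrist','w2.png'); np.savez('w2.npz',f=f,P=P)
s=manip.read_state(); print(s['clock'],s['eef_pos'],s['eef_rot'],s['joints'],s['finger_gap'],s['finger_force'])
E
```

```text
5.4 [408.82347254 200.61099409 197.44616447] [ 2.36141890e+00 -1.41595482e-03  2.18952828e+00] [ 0.20427123 -0.26922817  2.31311878  0.69687212  0.45868465 -0.94595334] 14.934559175684019 11.997338980436325
```

View pics/w2.png

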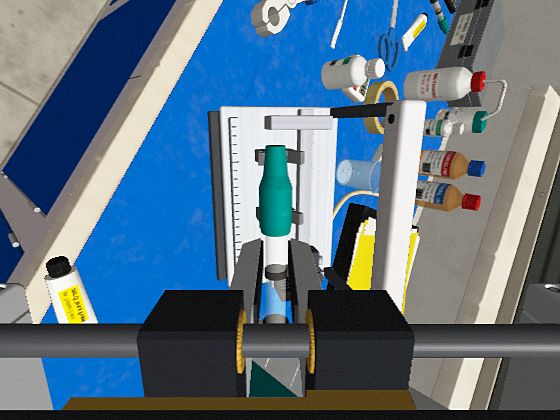

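The wrist view shows the bed at columns 222–335, the fixed jaw bar at (300,122), the far cradle at (280,157), the near cradle at (265,215) partly hidden, and the electrode held in line with the rail. I'll refine the bed pose from the depth.

```bash
python3 - <<'E'
from h import *
d=np.load('w2.npz');f,P=d['f'],d['P']
W=P[105:290,215:340].reshape(-1,3); W=W[~np.isnan(W[:,0])]
b=w2b(W)
k=(abs(b[:,2])<8)&(abs(b[:,0])<70)&(abs(b[:,1])<100)
A=np.c_[W[k],np.ones(k.sum())]
n=np.median(b[k,2]); q=W[k]; c=q.mean(0); nv=np.linalg.svd(q-c,full_matrices=False)[2][2]; nv*=np.sign(nv[2])
print('n',k.sum(),'bedz',n,'slope',np.degrees(np.arccos(nv[2])),'yaw',np.arctan2(-nv[1],-nv[0]))
k2=(b[:,2]>56)&(b[:,2]<66)|((b[:,2]>20)&(b[:,2]<62))
def hist(m,lab):
    H,_,_=np.histogram2d(b[m,1],b[m,0],bins=[np.arange(-30,130,4),np.arange(-60,76,4)])
    print(lab)
    for y,row in zip(range(-30,130,4),H.astype(int)):
        if row.sum()>3: print(y,' '.join('%3d'%x for x in row))
hist((b[:,2]>15)&(b[:,2]<49),'cradle'); hist((b[:,2]>49)&(b[:,2]<64),'jaw')
m=(abs(b[:,2])<6)&(abs(b[:,0])<90); print('bed x',np.percentile(b[m&(b[:,1]>0),0],[0.5,99.5]),'y',np.percentile(b[m,1],[0.5,99.5]))
# lamp
Lw=P[100:310,372:425].reshape(-1,3); L=w2b(Lw); m=(L[:,2]>105)&(L[:,2]<150)&(abs(L[:,0]-84)<25)
print('lamp x',np.percentile(L[m,0],[2,98]),'y',np.percentile(L[m,1],[1,99]),'z',np.percentile(L[m,2],[2,98]))
v=np.polyfit(L[m,1],L[m,0],1); print('lamp yaw err',v)
E
```

```text
n 8780 bedz 0.17753134049426472 slope 30.220136532722396 yaw 0.6181986436131647
cradle
-30   0   0   0   0   0   0   0   0   3   3   0   0   0   0   0   0   0   0   8  19  12   2   0   0   1   0   0   0   0   0   0   0   0
-26   0   0   0   0   0   0   0   0   3   4   0   0   0   0   0   0   0   0   8  16   9   4   1   0   0   2   0   0   0   0   0   0   0
-22   0   0   0   0   0   0   0   0   0   1   0   0   0   0   0   0   0   0   5  21  14   2   2   0   3   3   0   0   0   0   0   0   0
-14   0   0   0   0   0   0   0   0   0   0   0   0   0   0   0   0   0   0   0   0   0   0   0   2   1   1   0   0   0   0   0   0   0
-10   0   0   0   0   0   0   0   0   0   0   0   0   0   0   0   0   0   0   0   0   0   0   2   1   1   3   0   0   0   0   0   0   0
-2   0   0   0   0   0   0   0   0   0   0   0   0   0   0   0   0   0   0   0   0   0   0   1   2   3   1   1   0   0   0   0   0   0
2   0   0   0   0   0   0   0   0   0   0   0   0   0   0   0   0   0   0   0   0   0   0   1   1   2   1   0   0   0   0   0   0   0
6   0   0   0   0   0   0   0   0   0   0   0   0   0   0   0   
[... 2952 characters left out ...]
  7  19  16  16  16  15  15  15  16  15  14  16  14  15  13  16  14   6   0   0   0   0   0
78   0   0   0   0   0   0   0   0   0   0   4  20  17  14  16  16  15  15  14  16  16  15  13  15  14  14  15   5   0   0   0   0   0
82   0   0   0   0   0   0   0   0   0   0   5  19  16  16  16  16  13  17  16  14  16  14  15  14  15  14  16   4   0   0   0   0   0
86   0   0   0   0   0   0   0   0   0   0   0   4   4   4   4   4   4   3   4   3   4   0   0   0   0   0   0   0   0   0   0   0   0
bed x [-59.97502092  82.38710006] y [-116.33212305   96.95339206]
lamp x [71.05436833 93.2996885 ] y [-83.35786224  95.59633686] z [116.74040915 141.17959356]
lamp yaw err [-1.0090726e-02  7.8472025e+01]
```

```bash
python3 - <<'E'
import h
from h import *
o=b2w([-1,-2,0]); print('org',o)
open('h.py','a').write('\nsetbed(%s,0.62)\n'%np.round(o,2).tolist()); setbed(o,.62); h.ORG=o
s=manip.read_state(); T=R.from_euler('xyz',s['eef_rot']).as_matrix()
d=np.load('w2.npz');P=d['P']; e=(P[130:240,255:300].reshape(-1,3)-s['eef_pos'])@T
m=(abs(e[:,1])<12)&(abs(e[:,2])<40); print('electrode tool-frame x max',np.percentile(e[m,0],[1,99]),np.percentile(e[m,1],[2,98]),np.percentile(e[m,2],[2,50,98]))
r=bedR(15)*R.from_matrix(M0); tz=r.as_matrix()[:,2]
for back in (60,15,0): 
    p=b2w([0,3,29])-4.2*tz-back*tz; print(p,delta(p,r))
E
```

```text
org [523.4572309  276.86905188  51.5       ]
electrode tool-frame x max [12.6378748  65.07347227] [-9.14804633  8.20724857] [-15.42393534 -12.14474801  -6.24709319]
[472.96585355 244.5088569  122.01099206] (array([ 0.1283,  0.0878, -0.1509]), array([ 0.0006, -0.0016,  0.0004]))
[498.86330746 262.9972825   90.19118691] (array([ 0.1801,  0.1248, -0.2145]), array([ 0.0006, -0.0016,  0.0004]))
[507.4957921  269.16009103  79.58458519] (array([ 0.1973,  0.1371, -0.2357]), array([ 0.0006, -0.0016,  0.0004]))
```

Request:
{"api": "servo_tool", "payload": {"motion": [[[0.032,0.022,-0.038,0,0,0,1],[0.064,0.044,-0.076,0,0,0,1],[0.096,0.066,-0.114,0,0,0,1],[0.128,0.088,-0.151,0,0,0,1],[0.154,0.106,-0.183,0,0,0,1],[0.18,0.125,-0.214,0,0,0,1],[0.18,0.125,-0.214,0,0,0,1],[0.18,0.125,-0.214,0,0,0,1]]]}}

```text
clock: 6.2
eef_pos: [498.3, 263.3, 90.2]
eef_rot: [2.362, -0.002, 2.19]
wrist_force: [0.1, -0.3, -0.6]
finger_gap: 14.9
finger_force: 12.0
```

```bash
python3 - <<'E'
from h import *
f,P,c=shot('wrist','w3.png'); np.savez('w3.npz',f=f,P=P)
s=manip.read_state(); print(s['clock'],s['eef_pos'],s['eef_rot'],s['wrist_force'],w2b(s['eef_pos']))
r=bedR(15)*R.from_matrix(M0); tz=r.as_matrix()[:,2]
p=b2w([0,3,29])-4.2*tz; print(delta(p,r))
b=w2b(P[:300]).reshape(-1,3)
for lab,z0,z1,y0,y1,x0,x1 in (('cradleR cheek',15,46,30,60,5,40),('cradleL',15,46,30,60,-40,-5),('jawface',49,64,60,110,-25,25),('bed',-8,8,0,70,-40,40)):
    m=(b[:,2]>z0)&(b[:,2]<z1)&(b[:,1]>y0)&(b[:,1]<y1)&(b[:,0]>x0)&(b[:,0]<x1)
    if m.sum()>5: print(lab,m.sum(),np.round(np.percentile(b[m],[3,50,97],axis=0),1).tolist())
E
```

```text
6.25 [498.27389382 263.27206448  90.74170552] [ 2.36065530e+00 -1.53729369e-03  2.19057207e+00] [-0.28884742  0.0634931  -0.91489613] [-4.97366931  3.56694647 48.1839678 ]
(array([ 0.0184,  0.0118, -0.0223]), array([ 0.0004, -0.0014,  0.0001]))
cradleR cheek 817 [[10.0, 38.2, 15.5], [17.4, 46.0, 36.5], [32.1, 51.5, 44.5]]
cradleL 601 [[-24.9, 38.4, 16.8], [-19.3, 47.3, 41.0], [-9.3, 51.6, 44.8]]
jawface 2456 [[-15.1, 61.6, 53.5], [-0.9, 80.2, 58.0], [23.4, 87.9, 59.3]]
bed 5636 [[-38.8, 2.0, -1.0], [-19.1, 40.0, 0.2], [30.7, 68.9, 4.1]]
```

View pics/w3.png

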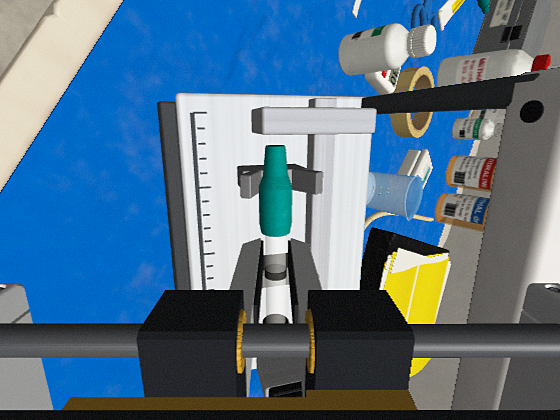

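The electrode end at (275,150) sits right over the far cradle at (280,180), and the bed calibration matches. Next I lower it the last 15 mm slowly.

Request:
{"api": "servo_tool", "payload": {"motion": [[[0.004,0.002,-0.005,0,0,0,1],[0.008,0.005,-0.01,0,0,0,1],[0.012,0.008,-0.015,0,0,0,1],[0.016,0.01,-0.019,0,0,0,1],[0.0184,0.0118,-0.0223,0,0,0,1],[0.0184,0.0118,-0.0223,0,0,0,1],[0.0184,0.0118,-0.0223,0,0,0,1]]]}}

```text
clock: 6.95
eef_pos: [507.4, 269.7, 79.0]
eef_rot: [2.361, -0.001, 2.191]
wrist_force: [-0.4, -0.6, -0.7]
finger_gap: 14.5
finger_force: 12.0
```

Request:
{"api": "servo_tool", "payload": {"motion": [[[0.0016,0.0012,-0.0034,0,0,0,1],[0.0016,0.0012,-0.0034,0,0,0,1],[0.0016,0.0012,-0.0034,0,0,0,0.82],[0.0016,0.0012,-0.0034,0,0,0,0.8],[0.0016,0.0012,-0.0034,0,0,0,0.75],[0.0016,0.0012,-0.0034,0,0,0,0.65],[0.0016,0.0012,-0.0034,0,0,0,0.55],[0.0016,0.0012,-0.0034,0,0,0,0.5],[0.0016,0.0012,-0.0034,0,0,0,0.5],[0.0016,0.0012,-0.0034,0,0,0,0.5]]]}}

```text
clock: 7.95
eef_pos: [508.3, 270.2, 77.4]
eef_rot: [2.361, -0.001, 2.191]
wrist_force: [-0.6, -0.1, 0.1]
finger_gap: 46.7
finger_force: 0.0
```

```bash
python3 - <<'E'
from h import *
f,P,c=shot('wrist','w4.png'); np.savez('w4.npz',f=f,P=P)
s=manip.read_state(); print(s['clock'],s['eef_pos'],s['wrist_force'],w2b(s['eef_pos']))
b=w2b(P[:300]).reshape(-1,3)
m=(b[:,2]>40)&(b[:,2]<48)&(b[:,1]>15)&(b[:,1]<80)&(abs(b[:,0])<12)
print(m.sum(),np.round(np.percentile(b[m],[3,50,97],axis=0),1).tolist())
T=R.from_euler('xyz',s['eef_rot']).as_matrix()
for k in (120,): print('retreat',-k*T[:,2]/500)
r=bedR(0)*R.from_matrix(M1); tz=r.as_matrix()[:,2]
r2=bedR(0)*R.from_matrix(M1*np.array([-1,-1,1.]));
p=b2w([0,-93,61+110]); print(p,delta(p,r),delta(p,r2), s['joints'])
E
```

```text
8.0 [508.28664798 270.26611788  77.42900405] [-0.34770387  0.60929651 -0.38945836] [-1.05329003  3.44149364 30.54835222]
2027 [[-11.7, 17.1, 41.3], [-6.7, 43.6, 45.3], [0.5, 67.1, 47.7]]
retreat [-0.13732772 -0.09837983  0.17047729]
[507.90966189 151.5007973  199.59034405] (array([-0.0008, -0.2375,  0.2443]), array([-0.285 , -0.1249,  0.3983])) (array([-0.0008, -0.2375,  0.2443]), array([ 0.2097,  0.2291, -0.3982])) [ 0.32897692  0.27774569  2.12914235  1.68800476  0.20592561 -1.89929442]
```

View pics/w4.png

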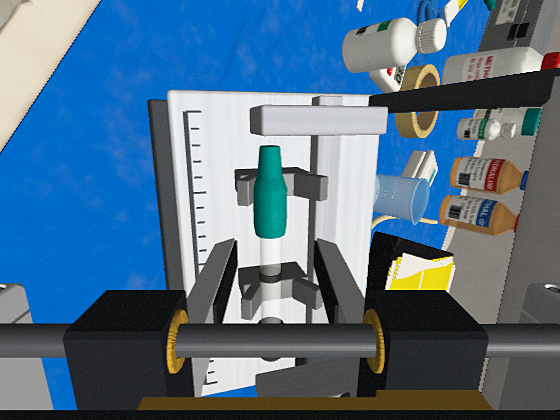

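The picture shows the electrode at (270,150–350) lying in both cradles at (280,185) and (280,285), leaning on their lower cheeks as the slope would make it. The fingers are open, so I retreat along the tool axis.

Request:
{"api": "servo_tool", "payload": {"motion": [[[-0.02,-0.014,0.025,0,0,0,0.5],[-0.05,-0.036,0.062,0,0,0,0.5],[-0.09,-0.064,0.112,0,0,0,0.5],[-0.13,-0.093,0.162,0,0,0,0.5],[-0.16,-0.115,0.2,0,0,0,0.5],[-0.16,-0.115,0.2,0,0,0,0.5]]]}}

```text
clock: 8.6
eef_pos: [428.0, 212.1, 180.2]
eef_rot: [2.357, 0.001, 2.19]
wrist_force: [0.7, 0.9, 0.0]
finger_gap: 46.9
finger_force: 0.0
```

```bash
python3 - <<'E'
from h import *
f,P,c=shot('wrist','w5.png'); s=manip.read_state(); print(s['joints'],s['eef_pos'])
b=w2b(P[:310]).reshape(-1,3)
for y0,y1 in ((5,25),(30,36),(53,60)):
    m=(b[:,2]>30)&(b[:,2]<52)&(b[:,1]>y0)&(b[:,1]<y1)&(abs(b[:,0])<20); q=b[m]
    A=np.c_[q[:,[0,2]],np.ones(len(q))]; k=np.linalg.lstsq(A,(q[:,[0,2]]**2).sum(1),rcond=None)[0]; cx,cz=k[0]/2,k[1]/2
    print(len(q),'axis x,z',cx,cz,'r',np.sqrt(k[2]+cx**2+cz**2),np.percentile(q[:,2],98))
f,P,c=shot('top','top2.png'); b=w2b(P).reshape(-1,3)
m=(b[:,2]>62)&(b[:,2]<96)&(abs(b[:,0])<14)&(b[:,1]>-125)&(b[:,1]<-50); print('tab',m.sum(),np.percentile(b[m],[3,50,97],axis=0))
m=(b[:,2]>38)&(b[:,2]<55)&(abs(b[:,0])<14)&(b[:,1]>-80)&(b[:,1]<73); print('el y',m.sum(),np.percentile(b[m],[2,50,98],axis=0))
r2=bedR(0)*R.from_matrix(M1*np.array([-1,-1,1.]));
p=b2w([0,-93,61+100]); print(p,delta(p,r2))
E
```

```text
[ 0.2301583  -0.16857178  2.28951544  0.79725047  0.38419446 -1.04216034] [428.56133768 212.54528712 178.97189626]
269 axis x,z -7.136209926937342 41.08256912695394 r 5.490025811591509 47.87104565438338
114 axis x,z -6.522653665690623 38.71699198516596 r 8.906162051304213 48.00126102755633
96 axis x,z -6.580216913640081 38.72939022059656 r 6.143075787319812 45.50526347353543
tab 37 [[ -9.2558552  -96.69996061  74.24272986]
 [  2.60508864 -90.13435209  87.86171014]
 [ 13.38228938 -84.34071523  93.84293911]]
el y 196 [[-11.78776524 -57.95940652  38.18338081]
 [ -2.99894012   8.88857252  43.09346618]
 [  4.53210959  67.54774742  50.41602132]]
[511.97905417 154.40597311 190.93009001] (array([ 0.1667, -0.1167,  0.0261]), array([ 0.2099,  0.2296, -0.3979]))
```

Request:
{"api": "servo_tool", "payload": {"motion": [[[0.02,-0.01,0.03,0.021,0.023,-0.04,0.5],[0.03,-0.02,0.03,0.042,0.046,-0.08,0.5],[0.05,-0.03,0.03,0.063,0.069,-0.12,0.5],[0.07,-0.04,0.03,0.084,0.092,-0.16,0.5],[0.09,-0.06,0.03,0.105,0.115,-0.2,0.5],[0.11,-0.07,0.03,0.126,0.138,-0.24,0.5],[0.13,-0.08,0.03,0.147,0.161,-0.28,0.5],[0.15,-0.1,0.03,0.168,0.184,-0.32,0.5],[0.16,-0.11,0.03,0.189,0.207,-0.36,0.5],[0.166,-0.115,0.026,0.21,0.23,-0.398,0.5]]]}}

```text
clock: 9.7
eef_pos: [512.0, 155.6, 188.8]
eef_rot: [3.059, -0.533, 0.759]
wrist_force: [-0.2, -0.2, 0.7]
finger_gap: 46.9
finger_force: 0.0
```

```bash
python3 - <<'E'
from h import *
f,P,c=shot('wrist','w6.png'); s=manip.read_state(); print(s['joints'],s['eef_pos'],s['eef_rot'],w2b(s['eef_pos']))
b=w2b(P).reshape(-1,3)
m=(b[:,2]>84)&(b[:,2]<95)&(abs(b[:,0])<18)&(b[:,1]>-125)&(b[:,1]<-65); print('tab',m.sum(),np.percentile(b[m],[3,50,97],axis=0) if m.sum() else 0)
r2=bedR(0)*R.from_matrix(M1*np.array([-1,-1,1.]));
for z in (161,61): print(delta(b2w([0,-91,z]),r2))
E
```

```text
[0.10136447 0.03346746 1.96797337 0.39143688 0.69632315 0.69889557] [512.35177228 155.46925572 188.70153496] [ 3.06570712 -0.53256268  0.74839093] [ -0.31653664 -92.35117952 158.6094388 ]
tab 479 [[-12.19405366 -99.29836998  86.67570461]
 [  1.54036256 -93.7167258   89.80970724]
 [ 14.28378453 -88.02582893  91.02941465]]
(array([-0.0031,  0.0011,  0.0045]), array([ 0.0144,  0.0154, -0.0287]))
(array([ 0.0783,  0.0592, -0.1687]), array([ 0.0144,  0.0154, -0.0287]))
```

View pics/w6.png

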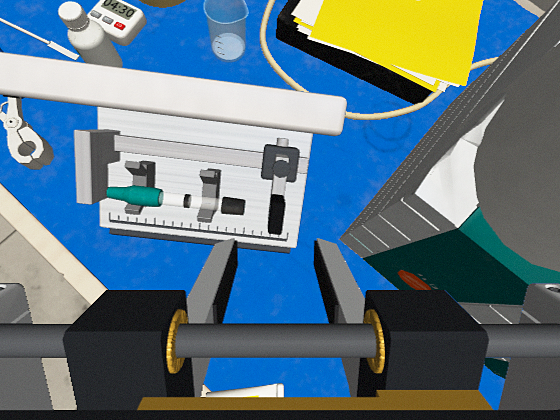

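The view shows the tab at (276,213), with its centre at bed y of about -93.5, and the electrode in both cradles at (110–240,195) clear of both jaws. I'll finish the turn and then descend onto the tab.

Request:
{"api": "servo_tool", "payload": {"motion": [[[0,-0.002,0.0045,0.0144,0.0154,-0.0287,0.62],[0,-0.002,0.0045,0.0144,0.0154,-0.0287,0.62],[0.015,0.01,-0.025,0.0144,0.0154,-0.0287,0.62],[0.03,0.02,-0.06,0.0144,0.0154,-0.0287,0.62],[0.045,0.031,-0.09,0.0144,0.0154,-0.0287,0.62],[0.06,0.042,-0.125,0.0144,0.0154,-0.0287,0.62],[0.07,0.05,-0.147,0.0144,0.0154,-0.0287,0.62],[0.0795,0.0555,-0.166,0.0144,0.0154,-0.0287,0.62],[0.0795,0.0555,-0.166,0.0144,0.0154,-0.0287,0.62],[0.0795,0.0555,-0.166,0.0144,0.0154,-0.0287,0.62]]]}}

```text
clock: 10.75
eef_pos: [551.0, 183.0, 107.6]
eef_rot: [3.128, -0.526, 0.639]
wrist_force: [0.1, 0.4, 0.9]
finger_gap: 35.5
finger_force: 0.0
```

```bash
python3 - <<'E'
from h import *
f,P,c=shot('wrist','w7.png'); s=manip.read_state(); print(s['joints'],s['wrist_force'],w2b(s['eef_pos']))
r2=bedR(0)*R.from_matrix(M1*np.array([-1,-1,1.])); print(delta(b2w([0,-93,62]),r2))
b=w2b(P).reshape(-1,3)
m=(b[:,2]>84)&(b[:,2]<95)&(abs(b[:,0])<18)&(b[:,1]>-103)&(b[:,1]<-80); print('tab',m.sum(),np.percentile(b[m],[3,50,97],axis=0) if m.sum() else 0)
print('unit y/500', bedR().apply([0,1,0])/500)
E
```

```text
[0.15283058 0.25519484 1.92530218 0.45976089 0.52650656 0.73929372] [-1.01415532 -0.34855443  0.34813572] [  0.5031531  -92.49211814  64.93044723]
(array([ 0.0023,  0.0004, -0.0056]), array([ 0.0024,  0.003 , -0.0038]))
tab 1094 [[-11.59819172 -99.24607536  86.13853355]
 [  2.50308596 -93.70989104  89.77925333]
 [ 14.29814609 -88.01283122  90.93737856]]
unit y/500 [-1.16207032e-03  1.62775691e-03  5.55111512e-20]
```

Request:
{"api": "servo_tool", "payload": {"motion": [[[0.0035,-0.001,-0.0056,0.0024,0.003,-0.0038,0.62],[0.0035,-0.001,-0.0056,0.0024,0.003,-0.0038,0.7],[0.0035,-0.001,-0.0056,0.0024,0.003,-0.0038,0.78],[0.0035,-0.001,-0.0056,0.0024,0.003,-0.0038,0.82],[0.0035,-0.001,-0.0056,0.0024,0.003,-0.0038,0.86],[0.0035,-0.001,-0.0056,0.0024,0.003,-0.0038,0.9],[0.0035,-0.001,-0.0056,0.0024,0.003,-0.0038,1],[0.0035,-0.001,-0.0056,0.0024,0.003,-0.0038,1],[0.0035,-0.001,-0.0056,0.0024,0.003,-0.0038,1]]], "newtons": 12}}

```text
clock: 11.7
eef_pos: [552.7, 182.6, 104.7]
eef_rot: [-3.141, -0.523, 0.619]
wrist_force: [-2.2, 1.6, 2.8]
finger_gap: 11.9
finger_force: 12.0
```

```bash
python3 - <<'E'
from h import *
s=manip.read_state(); print(s['wrist_force'],s['moment'],s['finger_gap'],s['finger_force'],w2b(s['eef_pos']))
r2=bedR(0)*R.from_matrix(M1*np.array([-1,-1,1.])); print(delta(b2w([0,-93,62]),r2))
print('bed-frame force',bedR().inv().apply(s['wrist_force']))
E
```

```text
[-2.2041164   1.60197511  2.79042439] [0.17678834 0.39923629 0.37676081] 11.852840889531615 11.996896862983704 [ -0.26959932 -93.71420924  61.53525436]
(array([-0.0008,  0.0012,  0.0011]), array([-0.0001, -0.0003,  0.0001]))
bed-frame force [0.64776387 2.58448216 2.84811791]
```

Request:
{"api": "servo_tool", "payload": {"motion": [[[-0.0023,0.0033,0,0,0,0,1],[-0.0058,0.0081,0,0,0,0,1],[-0.0093,0.013,0,0,0,0,1],[-0.0128,0.0179,0,0,0,0,1],[-0.0163,0.0228,0,0,0,0,1],[-0.0198,0.0277,0,0,0,0,1],[-0.0232,0.0326,0,0,0,0,1],[-0.0267,0.0374,0,0,0,0,1],[-0.0279,0.0391,0,0,0,0,1],[-0.0279,0.0391,0,0,0,0,1]]]}}

```text
clock: 12.7
eef_pos: [538.7, 202.3, 104.6]
eef_rot: [-3.141, -0.523, 0.62]
wrist_force: [-1.4, -4.4, 2.7]
finger_gap: 11.8
finger_force: 12.0
```

```bash
python3 - <<'E'
from h import *
s=manip.read_state(); print(s['wrist_force'],s['moment'],s['finger_gap'],s['finger_force'],w2b(s['eef_pos']))
print('bed-frame force',bedR().inv().apply(s['wrist_force']))
f,P,c=shot('wrist','w8.png'); b=w2b(P).reshape(-1,3)
m=(b[:,2]>84)&(b[:,2]<95)&(abs(b[:,0])<18)&(b[:,1]>-85)&(b[:,1]<-50); print('tab',np.percentile(b[m],[3,50,97],axis=0) if m.sum() else 0)
E
```

```text
[-1.43620048 -4.42273304  2.74035696] [-0.64000313  0.07882833 -0.33892645] 11.806845916098455 12.010252922773361 [ -0.24406416 -69.55230785  61.48923153]
bed-frame force [-1.86759262 -2.76508417  4.24254676]
tab [[-11.37976554 -82.20683937  84.93812527]
 [  6.48281119 -69.60186185  89.88312173]
 [ 14.25314476 -54.64752546  94.02570756]]
```

View pics/w8.png

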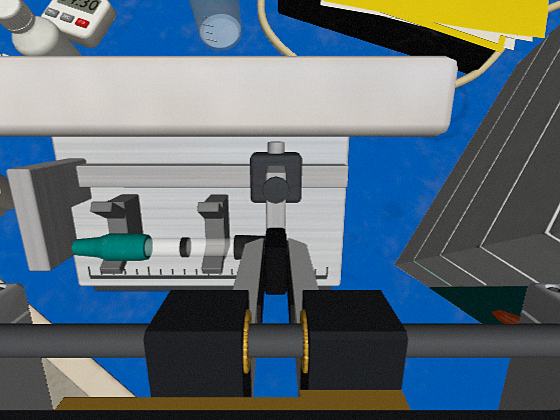

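The tab is gripped squarely at (277,260), and the jaw is just short of the electrode's black cap at (245,246). I keep closing slowly.

Request:
{"api": "servo_tool", "payload": {"motion": [[[-0.0012,0.0016,0,0,0,0,1],[-0.0023,0.0033,0,0,0,0,1],[-0.0035,0.0049,0,0,0,0,1],[-0.0046,0.0065,0,0,0,0,1],[-0.0058,0.0081,0,0,0,0,1],[-0.007,0.0098,0,0,0,0,1],[-0.0081,0.0114,0,0,0,0,1],[-0.0081,0.0114,0,0,0,0,1]]]}}

```text
clock: 13.55
eef_pos: [534.8, 207.7, 104.7]
eef_rot: [-3.141, -0.523, 0.619]
wrist_force: [-0.9, -4.0, 2.1]
finger_gap: 11.9
finger_force: 12.0
```

Request:
{"api": "servo_tool", "payload": {"motion": [[[-0.0006,0.0008,0,0,0,0,1],[-0.0006,0.0008,0,0,0,0,1]]]}}

```text
clock: 13.75
eef_pos: [534.6, 208.1, 104.7]
eef_rot: [-3.141, -0.523, 0.619]
wrist_force: [0.1, -5.3, 2.9]
finger_gap: 11.9
finger_force: 12.0
```

Request:
{"api": "servo_tool", "payload": {"motion": [[[-0.0006,0.0008,0,0,0,0,1],[-0.0006,0.0008,0,0,0,0,1]]]}}

```text
clock: 13.95
eef_pos: [534.3, 208.4, 104.6]
eef_rot: [-3.141, -0.523, 0.619]
wrist_force: [0.3, -5.4, 2.0]
finger_gap: 11.9
finger_force: 12.0
```

```bash
python3 - <<'E'
from h import *
s=manip.read_state(); print(s['moment'],s['finger_gap'],w2b(s['eef_pos']),'F',bedR().inv().apply(s['wrist_force']))
E
```

```text
[-0.92277806 -0.05691197 -0.61999068] 11.947153148044826 [ -0.24389303 -61.97303614  61.5077675 ] F [-1.46607114 -4.60906456  3.21059388]
```

Request:
{"api": "servo_tool", "payload": {"motion": [[[-0.0006,0.0008,0,0,0,0,1],[-0.0006,0.0008,0,0,0,0,1]]]}}

```text
clock: 14.15
eef_pos: [534.0, 208.8, 104.7]
eef_rot: [-3.141, -0.523, 0.619]
wrist_force: [-0.3, -5.8, 2.1]
finger_gap: 12.0
finger_force: 12.0
```

Request:
{"api": "servo_tool", "payload": {"motion": [[[-0.0006,0.0008,0,0,0,0,1],[-0.0006,0.0008,0,0,0,0,1]]]}}

```text
clock: 14.35
eef_pos: [533.8, 209.1, 104.7]
eef_rot: [-3.142, -0.523, 0.619]
wrist_force: [0.4, -7.2, 2.3]
finger_gap: 12.1
finger_force: 12.0
```

```bash
python3 - <<'E'
from h import *
s=manip.read_state(); print(s['moment'],s['finger_gap'],w2b(s['eef_pos']),'F',bedR().inv().apply(s['wrist_force']))
E
```

```text
[-1.17688914 -0.2354065  -0.82410626] 12.090521823985522 [ -0.22328637 -61.18325706  61.50227749] F [-2.17973308 -6.05165888  3.9717198 ]
```

Request:
{"api": "servo_tool", "payload": {"motion": [[[-0.0005,0.0007,0,0,0,0,1],[-0.0005,0.0007,0,0,0,0,1]]], "newtons": 20}}

```text
clock: 14.55
eef_pos: [533.8, 209.1, 104.7]
eef_rot: [3.141, -0.524, 0.619]
wrist_force: [2.3, -9.5, 1.1]
finger_gap: 11.8
finger_force: 20.0
```

Request:
{"api": "servo_tool", "payload": {"motion": [[[-0.0005,0.0007,0,0,0,0,1],[-0.0005,0.0007,0,0,0,0,1]]]}}

```text
clock: 14.75
eef_pos: [533.8, 209.2, 104.7]
eef_rot: [3.14, -0.524, 0.619]
wrist_force: [4.5, -12.0, 0.2]
finger_gap: 11.6
finger_force: 20.0
```

```bash
python3 - <<'E'
from h import *
s=manip.read_state(); print(s['moment'],s['finger_gap'],w2b(s['eef_pos']),'F',bedR().inv().apply(s['wrist_force']))
E
```

```text
[-2.14517085 -0.61994797 -1.3011778 ] 11.574526584371904 [ -0.14144069 -61.07353061  61.54613124] F [ -2.78498924 -12.41800225   1.85972212]
```

The carriage has stalled at about 49.9 mm with roughly 12 N on the tab, so the electrode is clamped. I'll ease off a little, open, and retreat along the tool axis.

Request:
{"api": "servo_tool", "payload": {"motion": [[[0,0,0,0,0,0,1],[0.0004,-0.0006,0,0,0,0,1],[0.0004,-0.0006,0,0,0,0,0.82],[0.0004,-0.0006,0,0,0,0,0.75],[0.0004,-0.0006,0,0,0,0,0.68],[0.0004,-0.0006,0,0,0,0,0.64],[0.0004,-0.0006,0,0,0,0,0.64]]]}}

```text
clock: 15.45
eef_pos: [533.2, 209.9, 104.6]
eef_rot: [-3.141, -0.523, 0.619]
wrist_force: [0.2, -0.4, 0.4]
finger_gap: 33.7
finger_force: 0.0
```

```bash
python3 - <<'E'
from h import *
s=manip.read_state(); print(s['finger_gap'],w2b(s['eef_pos']),'F',bedR().inv().apply(s['wrist_force']), bedR().apply([0,0,120])/500)
E
```

```text
33.744854720917836 [ -0.31235596 -60.14146842  61.45786659] F [ 0.14558439 -0.46245206  0.40176707] [-0.09766541 -0.06972422  0.2078461 ]
```

Request:
{"api": "servo_tool", "payload": {"motion": [[[-0.008,-0.006,0.017,0,0,0,0.64],[-0.024,-0.017,0.052,0,0,0,0.64],[-0.049,-0.035,0.104,0,0,0,0.64],[-0.073,-0.052,0.156,0,0,0,0.64],[-0.098,-0.07,0.208,0,0,0,0.64],[-0.098,-0.07,0.208,0,0,0,0.64],[-0.098,-0.07,0.208,0,0,0,0.64]]]}}

```text
clock: 16.15
eef_pos: [484.2, 174.6, 209.3]
eef_rot: [3.141, -0.524, 0.619]
wrist_force: [-0.9, 0.0, -1.0]
finger_gap: 34.0
finger_force: 0.0
```

```bash
python3 - <<'E'
from h import *
f,P,c=shot('wrist','w9.png'); s=manip.read_state(); print(s['clock'],s['eef_pos'],s['wrist_force'])
b=w2b(P).reshape(-1,3)
m=(b[:,2]>84)&(b[:,2]<95)&(abs(b[:,0])<18)&(b[:,1]>-85)&(b[:,1]<-40); print('tab',np.percentile(b[m],[3,50,97],axis=0)); 
q=b[m]; print('tab skew',np.polyfit(q[:,0],q[:,1],1))
m=(b[:,2]>38)&(b[:,2]<50)&(abs(b[:,0]+5)<10)&(b[:,1]>-53)&(b[:,1]<73); print('el',np.percentile(b[m],[1,50,99],axis=0)); q=b[m]; print(np.polyfit(q[:,1],q[:,0],1))
E
```

```text
16.2 [484.12200824 174.70697733 208.33883509] [ 0.24146592  0.01980377 -0.33313619]
tab [[-12.04409327 -67.62247037  87.363108  ]
 [  1.47115068 -62.1830809   89.82684233]
 [ 14.14688143 -55.86572675  91.35359476]]
tab skew [ 2.15130387e-04 -6.17449407e+01]
el [[-14.49096709 -51.92445752  38.39239224]
 [ -5.52850399  14.84940457  43.92002814]
 [  2.00816323  71.37092223  47.95686688]]
[ 3.85238946e-03 -5.78621101e+00]
```

View pics/w9.png

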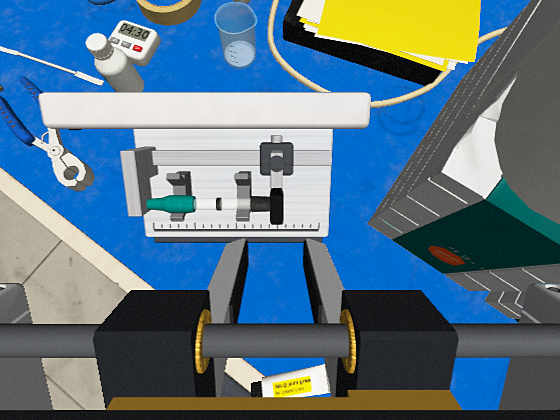

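The electrode sits between the fixed jaw at (140,180) and the moving jaw's tab at (276,205). The jaw is square and closed to about 49.5 mm, and the robot is clear of everything.

```bash
python3 -c "
from cell import manip
print(manip.sign_off())"
```

```text
the job is handed in; nothing more can be done
None
```

The electrode lies in both cradles with the moving jaw closed on it at about 49.5–50 mm and square to the rail. I let go, kept clear of the bystanders and handed the job in at about 16 s; sign-off gave no verdict.

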